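Rehang the guard door of a foot-ring grinder

ROBOT

A 6-joint arm with a two-finger parallel gripper is mounted at the origin on the work surface. World frame = base frame: x ahead of the robot, y to its left, z up, the work surface at z = 0. Lengths are in m, angles in rad, forces in N, time in s.
With the tool pointing down it reaches from about 0.325 to 0.9 m from the base axis. Payload 6.1 kg.
Tool frame: the origin (TCP) lies midway between the tips of the shut fingers; the grasp point (between the pads) lies 19 mm behind it; z points along the fingers, y is the line along which they close (so a half turn about z gives the same grasp; the last joint's range is limited). The gripper opens to 85 mm and grips with 20 to 120 N. Pads are 22 mm wide; open, the fingers measure 114 mm over their backs; the gripper's body (76 mm by 85 mm) begins 54 mm behind the grasp point. The pads swing forward as they close: fully open they stand 13 mm farther back than shut.
Start: joints at [-1.456, 0.22, 1.526, -0, 1.395, -0.126], TCP at [0.149, -0.607, 0.231] pointing down, gripper open.
Joint ranges: [-2.98, 2.98], [-0.91, 2.08], [0.09, 2.57], [-1.24, 4.39], [0.2, 2.65], [-2.68, 2.68]. Speed limits (rad/s): [2.57, 2.57, 3.01, 3.14, 3.14, 3.14].

INTERFACE

Orientations are given as [roll, pitch, yaw] about the fixed x, y, z axes, in that order (R = Rz(yaw) Ry(pitch) Rx(roll)).
In Python, from plant import movep, move_l, set_joints, gripper_to, hold, inverse_kinematics, observe, get_image, get_calibration, Unreachable, job_done gives the robot as it stands. Calls block until the motion is done:
- movep(position, orientation): joint-space move of the TCP to a pose.
- move_l(position, feed=0.15, rotation=None, max_force=None): straight line of the TCP; rotation=None keeps the orientation; feed is the mean speed in m/s. With max_force (N) it stops when the force on the tool has changed by that much, and returns True; else False.
- set_joints(angles): joint-space move.
- gripper_to(opening, f_grip=None): finger opening in m; f_grip is the grip in N (None keeps the last); returns when the fingers have stopped.
- hold(seconds).
- inverse_kinematics(position, orientation): joint angles nearest the present ones, or None.
- observe(): the state.
- get_image(name): name is "scene" or "top"; returns (picture, depth): 384x512x3 uint8, red, green, blue; 384x512 float32, m along the optical axis (not along the pixel's ray), 0 where there is no reading.
- get_calibration(name): a dict with "intrinsics" (3x3 intrinsics, pixels), "world_from_camera" (4x4, takes a point from camera to world coordinates). Camera axes: x right, y down, z forward; pixel columns grow to the right and rows downward; lengths in m; the calibration is good to about 2 mm. A picture is of the moment at which its call begins. get_calibration takes no time and is no camera call.
A pose or a line that the arm cannot do raises Unreachable and nothing moves.
- job_done(): hands the job in; it is judged then, once.
The state is a dict: "time_s": time; "q": joint angles; "joint_velocities": joint speeds; "joint_torque": joint torques, N m; "eef_pos": TCP position; "tcp_rot": TCP orientation; "ft_force": force on the tool from outside, world axes, zero at the start; "torque": the same for the moment, N m; "opening": finger opening in m; "grasp_force": force on a finger pad.
Only numpy, scipy, OpenCV 4.12 (cv2) and the standard library are available. Lean on these libraries where they do the work, as an engineer would, in place of code of your own. Each camera call takes 0.05 s, during which the arm holds its last target. There are 200 camera calls.

TASK

The guard door of the bench grinder stands in the wooden rack. Hang it back on the grinder: with the door standing well open, lower both hinge knuckles together all the way down onto the two hinge pins, feeling your way rather than forcing it, and then swing the door gently shut against its stop and let go. Leave the crockery around it where it is.

Things in the scene. Friction and masses are not known exactly. Their poses are not given: they have to be found in the camera images.
- door: Loose guard door: grey upright plate 10 mm thick (its x), 140 mm wide (its y), 150 mm high, black louvre on the outer face (-x), 0.34 to 0.57 kg. Origin: centre of the plate's underside, z up. Two upright steel knuckles (tubes 22 mm outside, bore 10 mm, 24 mm long) stand beyond its -y edge, axis at x 0, y -84 mm, their bottoms 20 and 106 mm above the origin. A handle on top.
- handle (a point): Middle of the door's handle: a black bar 14 mm thick (door x), 60 mm long (door y), 28 mm high, on two stems, at door y -10, z 186 mm; its underside is 22 mm above the plate's top edge. Axes as the door's.
- knuckle_low (a point): Centre of the bottom mouth of the lower knuckle's bore, on the door (door x 0, y -84, z 20 mm).
- knuckle_high (a point): Centre of the bottom mouth of the upper knuckle's bore, on the door (door x 0, y -84, z 106 mm).
- free_edge (a point): Middle of the door plate's free edge, on the door (door x 0, y +70, z 75 mm).
- rack: Fixed wooden plate rack, 110 by 110 mm, 55 mm high. In its middle slot (15 mm wide, 43 mm deep, along its y, open at both ends) the door stands upright on a floor 12 mm above the table, the knuckles clear of the rack's -y end. Origin: centre of its underside; it has the door's yaw.
- guard: The grinder, fixed: grey cell open to its -x front (150 mm wide, 180 mm high), green drive box on its +y side, motor behind. Origin on the table under the cell; x points into the cell, z up. The shut door has about the grinder's yaw; opening turns the door to greater yaw, out towards -x. It can be hung at any opening from about 0.5 to 1.6 rad. Hung, its underside is 30 mm above the table.
- hinge_low (a point): Nominal foot of the lower hinge pin (grinder x -125, y -84, z 50 mm), where the lower knuckle's bottom rests when home. Upright steel pin, 8 mm thick, 18 mm long, its tip bevelled to 6.4 mm over the last 1.5 mm, on an 8 mm thick bracket reaching 9 mm round the pin. The real pin is offset, see post.
- hinge_high (a point): Nominal foot of the upper hinge pin (grinder x -125, y -84, z 136 mm), where the upper knuckle's bottom rests when home. As the lower pin and straight above it, but 24 mm long, so it enters first. Its bracket's underside is at z 128 mm: the lower knuckle has to go in sideways below it, which works with the door 30 to 50 mm higher than when home.
- post (a point): Nominal place, level with the upper bracket's top, of the rigid 14 mm square steel post that carries both pins, 30 mm from them towards the grinder's -y. It is bolted through slots: post and both pins together really stand up to 6 mm off their nominal places along the grinder's x and, independently, along its y (not measured). Heights are true. It does not give way.
- stop (a point): On the grinder: face of the rubber door stop (grinder x -119.5, y 64, z 110 mm), which the plate's inner face meets near the free edge when the door is shut; the free edge is then at grinder x -125 mm. The hung door has 1 mm of play on the pins, sags about 4 mm at the free edge and swings freely: there is no catch, so it springs back some mm if a hard push is let go of suddenly.
- keeper (a point): On the grinder: underside of the steel keeper lip (18 mm along y, 30 mm along x, 8 mm thick, 186 mm above the table), which reaches over the top free corner of the shut door, 6 mm above the plate. So the door cannot be lowered on while shut, nor be shut unless fully down.
- cup: Bystander: loose cream cup, 76 mm across, 95 mm high; origin under its centre.
- plates: Bystander: loose stack of plates, 120 mm across, 48 mm high; origin under its centre.
- planter: Bystander: loose sand-coloured pot, 76 mm across, 75 mm high; origin under its centre.
Not all that is in view belongs to the job. Of the things shaped like the door, the grey one is meant.

How it is judged:
By the outcome, as a careful person would: the job done as asked, in the order asked, and still so for the second after the job is handed in, with the robot touching nothing.
It also fails if it takes over 72 s, if anything falls off the work surface, if the arm or the gripper's body presses on something with over 40 N, if the wrist force passes 120 N, or if a joint passes its speed limit or range.

## Working session

There is one attempt and no reset: what is moved stays moved. The work goes in short steps, each a Python script; the robot and the scene stay as the last script left them, time stands still between calls to the robot, and variables do not carry over. Pictures are saved under pics/ and viewed, at most 10 in all, crops included, and the job is handed in when it is done.

```bash
ls; mkdir -p pics; python3 - <<'E'
from plant import *
import cv2,numpy as np
for n in("scene","top"):
    im,d=get_image(n); cv2.imwrite(f"pics/{n}0.png",im[:,:,::-1]); np.savez(f"pics/{n}0.npz",im=im,d=d)
    c=get_calibration(n); print(n,c["intrinsics"].tolist(),c["world_from_camera"].round(3).tolist())
o=observe();print(o)
E
```

```text
pics
scene [[431.3769161346562, 0.0, 256.6669003800424], [0.0, 431.3769161346562, 188.9153358666827], [0.0, 0.0, 1.0]] [[-0.621, 0.473, -0.625, 1.376], [0.784, 0.393, -0.482, 0.672], [0.017, -0.789, -0.615, 0.948], [0.0, 0.0, 0.0, 1.0]]
top [[368.84528163586714, 0.0, 256.248092237185], [0.0, 368.84528163586714, 192.30160246932263], [0.0, 0.0, 1.0]] [[0.005, -0.995, 0.104, 0.411], [-1.0, -0.005, 0.002, 0.013], [-0.001, -0.104, -0.995, 1.306], [0.0, 0.0, 0.0, 1.0]]
{'time_s': 0.1, 'q': array([-1.45609576e+00,  2.21140261e-01,  1.52754939e+00,  9.21356318e-06,
        1.39473760e+00, -1.26072923e-01]), 'joint_velocities': array([-7.90043665e-04, -3.58665390e-03, -2.90804315e-03, -2.23548068e-05,
       -6.89666914e-04, -1.88533769e-03]), 'joint_torque': array([ 5.77216979e-04, -4.98242104e+01, -3.90549409e+01, -1.68932334e-04,
        5.69483178e-03, -9.53948302e-06]), 'eef_pos': array([ 0.14898243, -0.60638632,  0.23028511]), 'tcp_rot': array([-3.13977375e+00, -2.39677643e-04,  2.40771655e-01]), 'ft_force': array([-0.14220266, -0.57455385,  0.24832389]), 'torque': array([-0.01017483, -0.02069934,  0.01736153]), 'grasp_force': 0.0, 'opening': 0.08537235822439937}
```

View pics/scene0.png

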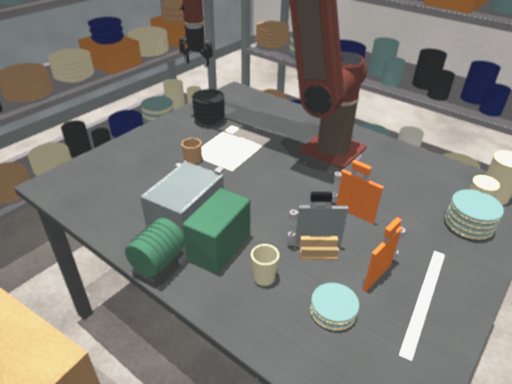

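View pics/top0.png

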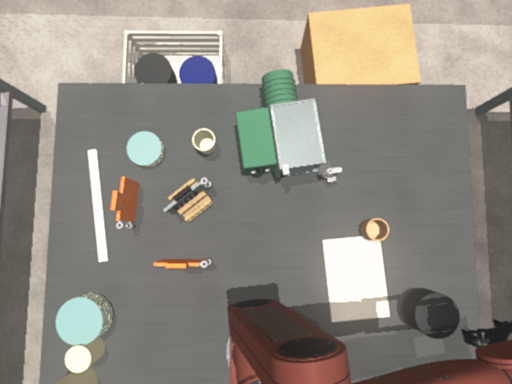

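The scene shows the grey door in the rack at scene (320,220), its knuckle on the left at (293,215). The grinder is at (185,205). In the top view the door is at (188,195) with its knuckle at (205,183), and the grinder's pins are at (333,172). Next come enlarged crops.

```bash
python3 - <<'E'
import cv2,numpy as np
a=cv2.imread("pics/top0.png")[90:230,150:350]
b=cv2.imread("pics/scene0.png")[140:290,130:370]
cv2.imwrite("pics/a.png",cv2.resize(a,None,fx=4,fy=4,interpolation=cv2.INTER_CUBIC))
cv2.imwrite("pics/b.png",cv2.resize(b,None,fx=3.3,fy=3.3,interpolation=cv2.INTER_CUBIC))
E
```

```text
(no output)
```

View pics/a.png

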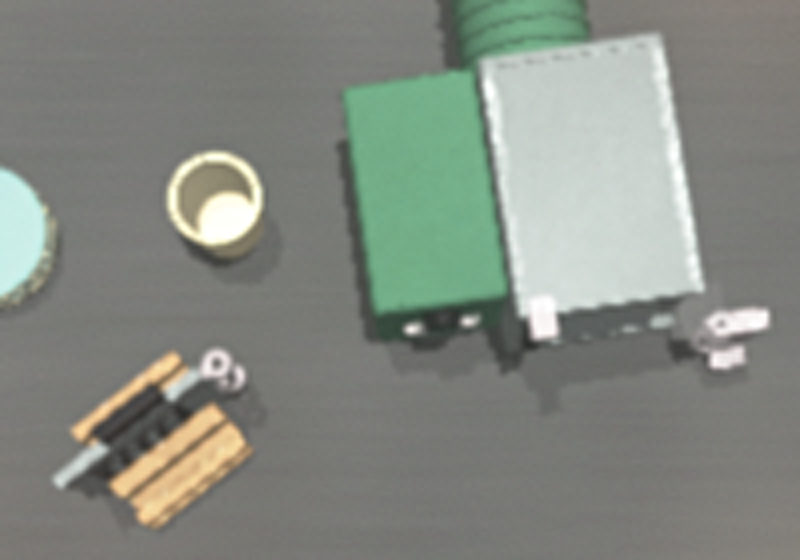

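View pics/b.png

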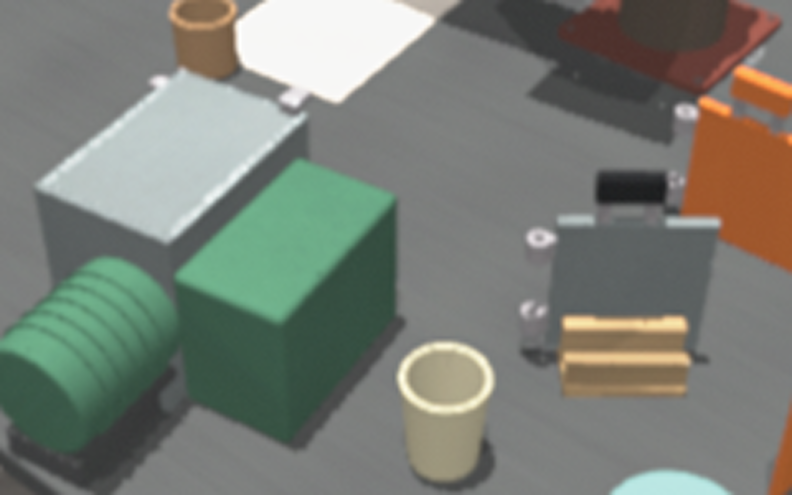

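The top crop shows these points (crop pixels):
- upper knuckle bore (217,363) and lower knuckle bore (231,376)
- handle around (130,415)
- louvre on the lower-right side, so the door yaw is about 0.65
- upper bracket from the pin at (720,325) to the post at (768,318), lower bracket at (725,355)
- roof corners (480,62), (660,35), (702,290), (515,315)

Next I'll zoom on the hinge and knuckles and compute positions.

```bash
cat > h.py <<'E'
import numpy as np,cv2
from plant import *
def ray(n,u,v,z):
    "intersect pixel ray with height z"
    c=get_calibration(n);T=c["world_from_camera"]
    d=T[:3,:3]@np.linalg.solve(c["intrinsics"],[u,v,1]);o=T[:3,3]
    return o+d*(z-o[2])/d[2]
def proj(n,p):
    c=get_calibration(n);T=np.linalg.inv(c["world_from_camera"])
    q=c["intrinsics"]@(T[:3,:3]@np.asarray(p)+T[:3,3]);return q[:2]/q[2]
def cloud(n,d):
    c=get_calibration(n);T=c["world_from_camera"];h,w=d.shape
    u,v=np.meshgrid(np.arange(w),np.arange(h))
    r=np.stack([u,v,np.ones_like(u)],-1)@np.linalg.inv(c["intrinsics"]).T*d[...,None]
    return r@T[:3,:3].T+T[:3,3]
E
python3 - <<'E'
from h import *
np.set_printoptions(precision=4,suppress=True)
px=lambda x,y:((x+.5)/4-.5+150,(y+.5)/4-.5+90)
for n,p,z in [("kn hi",(217,363),.142),("kn lo",(231,376),.056),("edge knuckle end",(200,375),.162),("edge free",(60,483),.162),("handle",(130,415),.212),
 ("pin hi",(720,325),.16),("brk lo",(725,355),.05),("post",(768,318),.136),("roof",(480,62),.18),("roof",(660,35),.18),("roof",(702,290),.18),("roof",(515,315),.18)]:
    print(n,ray("top",*px(*p),z))
Z=np.load("pics/top0.npz");P=cloud("top",Z["d"])
im=Z["im"].astype(int)
def rect(m,name):
    q=(P[m][:,:2]*1000).astype(np.float32);r=cv2.minAreaRect(q);print(name,m.sum(),np.array(r[0]),r[1],r[2],P[m][:,2].mean())
u,v=np.meshgrid(np.arange(512),np.arange(384))
z=P[...,2]
rect((u>150)&(u<225)&(v>165)&(v<225)&(abs(z-.212)<.012),"handle")
rect((u>160)&(u<205)&(v>175)&(v<218)&(abs(z-.055)<.006),"rack")
rect((u>265)&(u<327)&(v>92)&(v<171)&(abs(z-.18)<.006),"roof")
rect((u>320)&(u<346)&(v>160)&(v<185)&(abs(z-.136)<.008),"bracket")
rect((u>180)&(u<220)&(v>125)&(v<160)&(abs(z-.095)<.008),"cup")
a=cv2.resize(Z["im"][155:190,318:348],None,fx=13,fy=13,interpolation=cv2.INTER_CUBIC)
S=np.load("pics/scene0.npz")["im"]
b=cv2.resize(S[155:190,166:196+6],None,fx=11,fy=13,interpolation=cv2.INTER_CUBIC)
cv2.imwrite("pics/c.png",np.hstack([a,b])[:,:,::-1]);print(a.shape,b.shape)
E
```

```text
kn hi [0.5705 0.1818 0.142 ]
kn lo [0.5711 0.1821 0.056 ]
edge knuckle end [0.5582 0.192  0.162 ]
edge free [0.4733 0.2989 0.162 ]
handle [0.5215 0.2357 0.212 ]
pin hi [ 0.5999 -0.2154  0.16  ]
brk lo [ 0.592  -0.2412  0.05  ]
post [ 0.6097 -0.2588  0.136 ]
roof [ 0.8051 -0.026   0.18  ]
roof [ 0.8277 -0.1678  0.18  ]
roof [ 0.624  -0.1979  0.18  ]
roof [ 0.6037 -0.0532  0.18  ]
handle 107 [523.032  239.1181] (14.513004302978516, 59.73950958251953) 38.469085693359375 0.21080043367559312
rack 188 [513.5748 238.929 ] (66.24150085449219, 128.92745971679688) 63.80148696899414 0.054668732614035626
roof 2975 [ 715.1562 -112.7661] (208.48019409179688, 145.0831756591797) 8.89195442199707 0.18007270537872744
bracket 65 [ 606.4164 -235.7289] (17.039398193359375, 42.751670837402344) 6.437824726104736 0.13601102935732012
cup 96 [715.2578 192.542 ] (71.42301940917969, 73.06537628173828) 89.94217681884766 0.0940076915866616
(455, 390, 3) (455, 396, 3)
```

View pics/c.png

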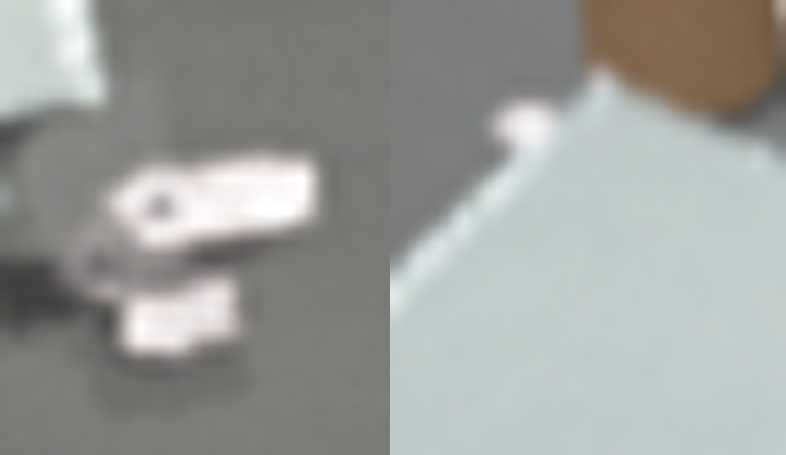

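The pin comes out near (0.604,-0.222) from the bracket's depth outline, with the grinder's yaw about 0.155. The handle is at (0.523,0.239), yaw 0.671, height as expected. Next I grasp it.

```bash
python3 - <<'E'
from h import *
np.set_printoptions(precision=4,suppress=True)
print("dot z.16,.14",ray("top",329.85,170.46,.16),ray("top",329.85,170.46,.14), "foot,tip px",proj("top",[.6042,-.2219,.136]),proj("top",[.6042,-.2219,.16]))
ps=.671+np.pi/2; R=[np.pi,0,ps]
print("ik",inverse_kinematics([.523,.239,.179],R))
o=observe()
move_l([.20,-.55,.36],.4)
movep([.523,.239,.30],R)
move_l([.523,.239,.179],.15,max_force=15)
gripper_to(.0,100); o=observe(); print(o["opening"],o["grasp_force"],o["eef_pos"],o["ft_force"],o["time_s"])
print(move_l([.523,.239,.199],.05,max_force=30)); o=observe(); print(o["opening"],o["grasp_force"],o["eef_pos"],o["ft_force"],o["torque"],o["time_s"])
move_l([.523,.239,.30],.12); o=observe(); print(o["opening"],o["eef_pos"],o["ft_force"],o["torque"],o["time_s"])
E
```

```text
dot z.16,.14 [ 0.6012 -0.2161  0.16  ] [ 0.6046 -0.2201  0.14  ] foot,tip px [330.1601 170.7809] [331.6724 169.5406]
ik [ 0.2915  0.1444  1.7138  0.      1.2834 -0.3795]
0.012678451917407026 98.17251920700073 [0.5233 0.239  0.1794] [-0.6471  0.5021  1.8018] 5.2417
False
0.012488205075518441 97.42209792137146 [0.523  0.239  0.1992] [-0.1098 -0.562  -4.1657] [ 0.0087 -0.0021  0.0337] 5.7917
0.013037478940810072 [0.5225 0.2388 0.2988] [-1.0534  0.7354 -3.5679] [-0.0386 -0.0073 -0.0156] 6.7833
```

```bash
python3 - <<'E'
from h import *
np.set_printoptions(precision=4,suppress=True)
yd=1.055; ps=yd+np.pi/2; ydir=np.array([-np.sin(yd),np.cos(yd)])
pin=np.array([.604,-.222])
move_l([.44,.12,.30],.25)
h=pin+.074*ydir+.055*ydir
move_l([*h,.30],.2,rotation=[np.pi,0,ps])
move_l([*h,.2374],.1,max_force=10)
o=observe();print(o["eef_pos"],o["tcp_rot"],o["ft_force"],o["torque"],o["q"],o["time_s"])
for n in("top","scene"):
    im,d=get_image(n);np.savez(f"pics/{n}1.npz",im=im,d=d)
    if n=="top": a=im
    else: b=im
k=o["eef_pos"][:2]-.074*ydir
print("knuckle exp",k,proj("top",[*k,.2]),proj("top",[*k,.114]),proj("scene",[*k,.2]))
a=cv2.resize(a[145:195,290:350],None,fx=11,fy=11,interpolation=cv2.INTER_CUBIC)
cv2.imwrite("pics/d.png",a[:,:,::-1])
E
```

```text
[ 0.4921 -0.1585  0.238 ] [3.1415 0.001  2.6258] [-0.1651 -0.1207 -2.9818] [-0.0186 -0.0072  0.0535] [-0.4642 -0.0451  1.7973  0.      1.3884 -1.5192] 9.8583
knuckle exp [ 0.5565 -0.195 ] [325.7033 182.899 ] [320.786  186.3289] [199.6631 146.1783]
```

View pics/d.png

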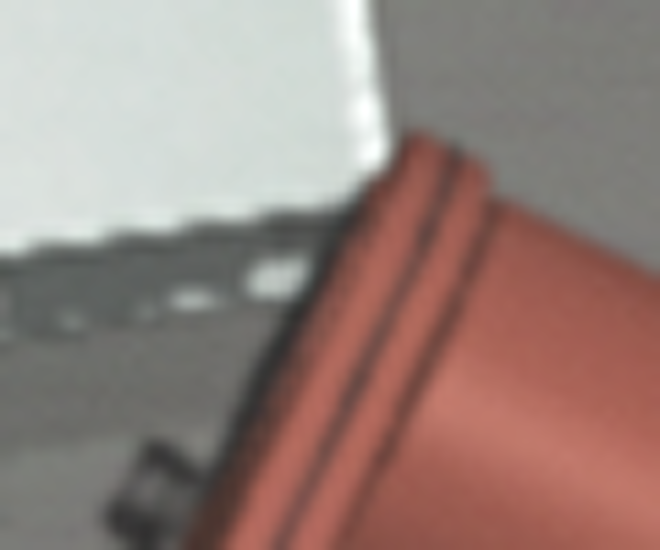

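The wrist hides the hinge in this view: only the roof at upper left and a knuckle or fitting at about crop (150,490) show. So I go in on the estimate and feel for the pins.

```bash
cat >> h.py <<'E'
YD=1.055; YDIR=np.array([-np.sin(YD),np.cos(YD)])
def st(): o=observe(); return o["eef_pos"],o["ft_force"],o["torque"],o["time_s"]
E
python3 - <<'E'
from h import *
np.set_printoptions(precision=4,suppress=True)
pin=np.array([.604,-.222]); 
c=pin+.074*YDIR
print("in stop?",move_l([*c,.2374],.06,max_force=8)); print(*st())
hold(.2); p0,f0,t0,_=st()
best=None
offs=[(0,0)]+[(1.8*np.cos(a),1.8*np.sin(a)) for a in np.arange(6)*np.pi/3]+[(3.4*np.cos(a),3.4*np.sin(a)) for a in np.arange(10)*np.pi/5]
for k,(dx,dy) in enumerate(offs):
    g=c+np.array([dx,dy])/1000
    move_l([*g,.2245],.06)
    hit=move_l([*g,.2165],.02,max_force=5)
    p,f,t,T=st(); print(k,dx,dy,hit,p,f-f0,t-t0,T)
    if p[2]<.2190: break
    if T>32: break
E
```

```text
in stop? False
[ 0.5394 -0.1853  0.2373] [-0.2905 -0.8662 -4.0697] [ 0.0123  0.0285 -0.0191] 11.025
0 0 0 False [ 0.5396 -0.1855  0.2164] [ 0.4624 -0.5981 -0.769 ] [-0.0282 -0.0084 -0.0228] 12.1417
```

```bash
python3 - <<'E'
from h import *
np.set_printoptions(precision=4,suppress=True)
p,f0,t0,_=st(); c=p.copy()
lim=[]
for d in ([1,0],[-1,0],[0,1],[0,-1]):
    hit=move_l([c[0]+.005*d[0],c[1]+.005*d[1],c[2]],.015,max_force=5)
    p,f,t,T=st(); print(d,hit,(p-c)*1e3,f-f0,t-t0,T); lim.append(p); move_l(c,.03)
E
```

```text
[1, 0] True [ 2.4159  0.3517 -1.1251] [ 0.2999  1.565  -0.0957] [ 0.0049 -0.0126 -0.0522] 12.45
[-1, 0] True [-0.6674  0.1205 -0.8807] [ 2.7681 -0.1664  1.0315] [-0.1905 -0.7199 -0.0095] 12.925
[0, 1] True [ 0.1948  1.5613 -0.9073] [ 0.4902 -0.4119  2.2438] [-0.4431 -0.5475 -0.0433] 13.45
[0, -1] True [-0.013  -1.5416 -1.2751] [2.51   2.3785 1.5063] [ 0.3527 -0.6368  0.1345] 14.0
```

Motion is limited on all sides to about ±1.5 mm, so the upper pin is in the bore. I'll centre and lower in compliant steps.

```bash
cat >> h.py <<'E'
def down(c,z0,z1,f0,step=.002,fm=6):
    "lower stepwise, relieving side forces"
    c=np.array(c,float); z=z0
    while z>z1+1e-6:
        z=max(z-step,z1); hit=move_l([*c,z],.02,max_force=fm)
        p,f,t,T=st(); df=f-f0
        print(hit,(z*1e3).round(1),(p*1e3).round(2),df.round(2),t.round(2),round(T,2))
        if hit and p[2]>z+.0012: return c,p,df
        c+=np.clip(.00008*df[:2],-.0004,.0004)
    return c,p,df
E
python3 - <<'E'
from h import *
np.set_printoptions(precision=4,suppress=True)
p,_,_,_=st(); c=[.5396+.0008,-.1855]
move_l([*c,.217],.02); hold(.2); _,f0,_,_=st(); print(f0)
down(c,.217,.196,np.array([-.29,-.86,-4.0]))
E
```

```text
[-0.1439  0.3157 -3.6574]Traceback (most recent call last):
  File "<stdin>", line 5, in <module>
  File "h.py", line 24, in down
    print(hit,(z*1e3).round(1),(p*1e3).round(2),df.round(2),t.round(2),round(T,2))
              ^^^^^^^^^^^^^
AttributeError: 'float' object has no attribute 'round'
```

```bash
sed -i 's/(z\*1e3).round(1)/round(z*1e3,1)/' h.py; python3 - <<'E'
from h import *
np.set_printoptions(precision=4,suppress=True)
c=[.5404,-.1855]
down(c,.2155,.196,np.array([-.14,0,-3.8]))
E
```

```text
False 213.5 [ 540.44 -185.51  213.4 ] [ 1.14 -0.62 -0.71] [-0.15 -0.19 -0.02] 15.2
False 211.5 [ 540.47 -185.55  211.31] [1.22 0.41 0.08] [-0.13 -0.22 -0.04] 15.45
False 209.5 [ 540.55 -185.5   209.28] [-0.07  0.02  0.3 ] [-0.1  -0.21  0.02] 15.7
False 207.5 [ 540.56 -185.51  207.32] [ 0.92  0.12 -0.55] [-0.16 -0.22 -0.01] 15.95
False 205.5 [ 540.63 -185.49  205.32] [ 0.95 -0.51 -0.95] [-0.1  -0.23  0.03] 16.2
False 203.5 [ 540.68 -185.54  203.3 ] [0.95 0.13 0.02] [-0.03 -0.16  0.01] 16.45
False 201.5 [ 540.73 -185.48  201.28] [-0.5  -0.36  0.62] [-0.02 -0.13 -0.01] 16.7
False 199.5 [ 540.72 -185.53  199.3 ] [ 0.18  0.84 -0.83] [-0.09 -0.14  0.02] 16.95
False 197.5 [ 541.   -185.61  197.96] [-0.38 -0.42  3.01] [-0.01 -0.07  0.04] 17.2
False 196.0 [ 541.05 -185.61  197.79] [-4.04  2.75 11.08] [ 0.16  0.46 -0.01] 17.45
```

Seated: the TCP is at z 0.1978, against an expected 0.1978. Now I loosen the fingers to a loose cage around the handle and swing along the arc.

```bash
python3 - <<'E'
from h import *
np.set_printoptions(precision=3,suppress=True)
p,f,t,T=st()
move_l([.5410,-.1856,.198],.02)
gripper_to(.019); hold(.3)
pf,f0,t,T=st(); print(observe()["opening"],pf,f0,T)
pin=np.array([.5410,-.1856])-.074*YDIR; print("pin",pin)
for y in np.arange(YD-.06,.23,-.06):
    d=np.array([-np.sin(y),np.cos(y)]); g=pin+.074*d
    hit=move_l([*g,.200],.03,rotation=[np.pi,0,y+np.pi/2],max_force=8)
    p,f,t,T=st(); print(round(y,3),hit,p,f-f0,round(T,2))
    if hit: break
im,d=get_image("scene");cv2.imwrite("pics/e.png",cv2.resize(im[110:310,90:330],None,fx=3,fy=3,interpolation=cv2.INTER_CUBIC)[:,:,::-1])
E
```

```text
0.019003746722792036 [ 0.541 -0.186  0.198] [-0.279  0.369  0.567] 18.2333
pin [ 0.605 -0.222]
0.995 False [ 0.543 -0.182  0.2  ] [ 0.09  -1.221 -0.576] 18.54
0.935 False [ 0.546 -0.178  0.2  ] [-0.113 -0.231 -0.327] 18.84
0.875 False [ 0.549 -0.175  0.2  ] [ 0.712 -0.681  0.056] 19.14
0.815 False [ 0.551 -0.171  0.2  ] [ 0.254 -0.17  -0.361] 19.44
0.755 False [ 0.555 -0.168  0.2  ] [ 0.868  0.047 -0.028] 19.74
0.695 False [ 0.558 -0.165  0.2  ] [ 0.482 -0.599  0.053] 20.04
0.635 False [ 0.561 -0.163  0.2  ] [-0.26   0.166 -0.837] 20.34
0.575 False [ 0.565 -0.16   0.2  ] [-0.006 -0.774 -1.154] 20.64
0.515 False [ 0.569 -0.158  0.2  ] [ 0.008  0.276 -0.624] 20.94
0.455 False [ 0.573 -0.156  0.2  ] [ 0.032 -1.112  0.523] 21.24
0.395 False [ 0.577 -0.154  0.2  ] [ 0.254 -0.746 -0.288] 21.54
0.335 False [ 0.581 -0.152  0.2  ] [ 0.184  0.378 -0.917] 21.84
0.275 False [ 0.585 -0.151  0.2  ] [-0.009 -0.494 -0.538] 22.14
```

View pics/e.png

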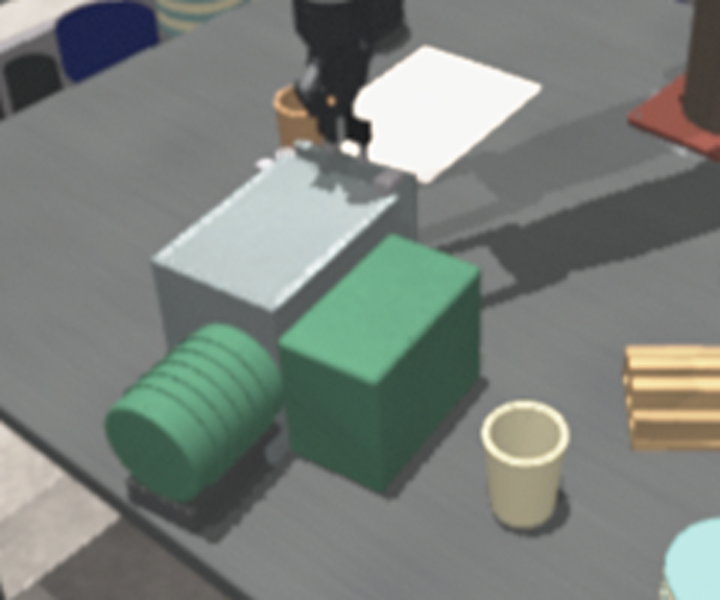

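The rack is empty, the door is almost shut under the gripper at (340,140), and the crockery is untouched. I'll creep on to the stop.

```bash
python3 - <<'E'
from h import *
np.set_printoptions(precision=3,suppress=True)
pin=np.array([.6053,-.2221]);p,f0,t,T=st(); fs=[]
n=np.array([np.cos(.155),np.sin(.155)])
y=.275
def go(y):
    d=np.array([-np.sin(y),np.cos(y)]); g=pin+.074*d
    return move_l([*g,.200],.02,rotation=[np.pi,0,y+np.pi/2],max_force=6)
while y>.04:
    y-=.012; go(y); hold(.1)
    F=np.mean([(hold(.02),observe()["ft_force"][:2]@n)[1] for _ in range(5)])-f0[:2]@n
    p,_,_,T=st(); print(round(y,3),p,round(F,2),round(T,2))
    if F<-3: break
E
```

```text
0.263 [ 0.586 -0.151  0.2  ] 1.18 22.62
0.251 [ 0.587 -0.15   0.2  ] 0.94 23.06
0.239 [ 0.588 -0.15   0.2  ] 1.15 23.49
0.227 [ 0.589 -0.15   0.2  ] 0.74 23.93
0.215 [ 0.59 -0.15  0.2 ] 0.7 24.36
0.203 [ 0.59 -0.15  0.2 ] 1.29 24.79
0.191 [ 0.591 -0.149  0.2  ] 1.15 25.23
0.179 [ 0.592 -0.149  0.2  ] 0.95 25.66
0.167 [ 0.593 -0.149  0.2  ] 1.06 26.09
0.155 [ 0.594 -0.149  0.2  ] 1.23 26.52
0.143 [ 0.595 -0.149  0.2  ] 1.04 26.96
0.131 [ 0.596 -0.149  0.2  ] 0.93 27.39
0.119 [ 0.596 -0.149  0.2  ] 1.11 27.82
0.107 [ 0.597 -0.149  0.2  ] 1.36 28.26
0.095 [ 0.598 -0.148  0.2  ] -1.22 28.69
0.083 [ 0.598 -0.149  0.2  ] -4.21 29.12
```

```bash
python3 - <<'E'
from h import *
np.set_printoptions(precision=3,suppress=True)
pin=np.array([.6053,-.2221])
for y in (.089,.095,.101,.107,.115,.128):
    d=np.array([-np.sin(y),np.cos(y)]); g=pin+.074*d
    move_l([*g,.200],.008,rotation=[np.pi,0,y+np.pi/2]); hold(.15)
gripper_to(.032); hold(.2)
p,f,t,T=st(); print(p,f,T)
move_l([*g,.29],.08,max_force=8); p,f,t,T=st(); print(p,f,T)
move_l([.42,-.05,.36],.25); movep([.38,.25,.36],[np.pi,0,2.2]); hold(.3)
ims=[]
for n,(a,b,c,e) in (("top",(130,190,255,355)),("scene",(120,200,130,263))):
    im,d=get_image(n); np.savez(f"pics/{n}2.npz",im=im,d=d)
    ims.append(cv2.resize(im[a:b,c:e],(760,300 if n=="scene" else 300),interpolation=cv2.INTER_CUBIC) if 0 else cv2.resize(im[a:b,c:e],None,fx=500/(e-c),fy=500/(e-c),interpolation=cv2.INTER_CUBIC))
cv2.imwrite("pics/f.png",np.vstack(ims)[:600,:,::-1])
Z=np.load("pics/top2.npz");P=cloud("top",Z["d"]);u,v=np.meshgrid(np.arange(512),np.arange(384));z=P[...,2]
dk=Z["im"].max(-1)<70
m=(u>280)&(u<335)&(v>145)&(v<185)&(z>.195)&(z<.245)
print("handle",m.sum(),cv2.minAreaRect((P[m][:,:2]*1000).astype(np.float32)),z[m].mean(),observe()["time_s"])
m=(u>270)&(u<345)&(v>145)&(v<190)&(abs(z-.18)<.005)
E
```

```text
[ 0.596 -0.149  0.2  ] [ 0.202 -0.64  -0.835] 32.025
[ 0.596 -0.149  0.289] [0.395 1.124 0.406] 33.3
handle 141 ((597.583740234375, -118.41249084472656), (111.69072723388672, 28.574047088623047), 86.12506103515625) 0.22120769303460952 35.8583
```

View pics/f.png

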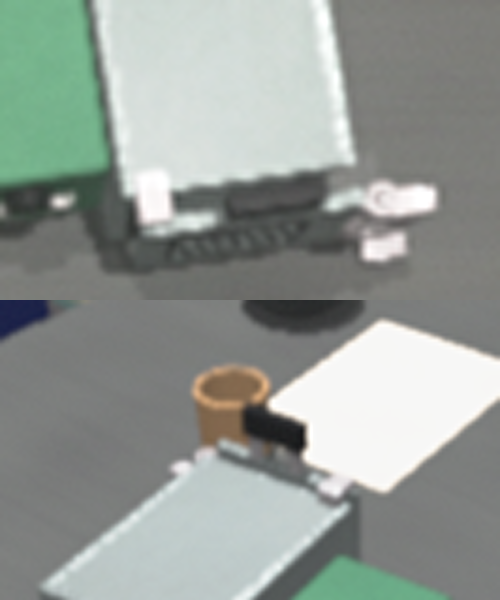

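The door is hung. In the top crop its top edge runs from the knuckle (385,197) to under the keeper (155,198), and the handle is at (275,193). One numeric check that it lies on its stop:

```bash
python3 - <<'E'
from h import *
Z=np.load("pics/top2.npz");P=cloud("top",Z["d"]);u,v=np.meshgrid(np.arange(512),np.arange(384));z=P[...,2]
m=(u>290)&(u<330)&(v>145)&(v<185)&(z>.21)&(z<.245)
r=cv2.minAreaRect((P[m][:,:2]*1000).astype(np.float32));print(m.sum(),r,z[m].mean())
# grinder frame: roof centre as y origin
R=np.array([[np.cos(.155),np.sin(.155)],[-np.sin(.155),np.cos(.155)]])
pin=np.array([605.3,-222.1])
print("handle rel pin, grinder axes",R@(np.array(r[0])-pin))
E
```

```text
115 ((593.9044189453125, -145.1998291015625), (14.46717643737793, 59.419307708740234), 8.4552583694458) 0.22623012321897185
handle rel pin, grinder axes [ 0.61289054 77.7375065 ]
```

The handle's yaw is 8.5°, against 8.9° for the grinder, and its height matches a seated door. Handing in.

```bash
python3 -c "
from plant import *
print(job_done())"
```

```text
the job is handed in; nothing more can be done
None
```

The door is hung with both knuckles fully down on the pins, swung shut against its stop and released. The crockery was left alone, and I handed the job in about 36 s into the 72 s allowed.

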